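Turn the rinsed sample plates over to dry

TASK

The tops of the aluminium sample plates on the draining rack are dry but their undersides are still wet. Take every plate off the rack by first raising its lower end to about level and only then lifting its nib off the ledge; turn it over by letting it drop across the high edge of the turning ramp, not in the gripper, and lay it in the low drying tray, nib up and flat on the tray floor, each beside the others and none on top of another. Leave the jars, tools and other things on the bench alone.

Things in the scene. Friction and masses are not known exactly. Their poses are not given: they have to be found in the camera images.
- plate1: aluminium plate, at first on the rack's first station from the robot's left (3 or 4 plates are present). Slab 52 (x) x 40 (y) x 6 mm (z), 45 g, origin at the slab's centre. A nib (9 mm along x, 30 along y, 10 proud) stands on its -z face, flush with its +x end. Hung: plain +z face up, nib end high and away from the robot, x rising at 25 degrees. Turned over: nib up, +z down
- plate1_nib (a point): on plate1: middle of the nib's tip edge on its inner side, at (17, 0, -13) mm in the plate's frame; while hung, it bears on the far face of the ledge bar, so tilt the plate about it
- plate2: aluminium plate, at first on the rack's second station from the robot's left (3 or 4 plates are present). Slab 52 (x) x 40 (y) x 6 mm (z), 45 g, origin at the slab's centre. A nib (9 mm along x, 30 along y, 10 proud) stands on its -z face, flush with its +x end. Hung: plain +z face up, nib end high and away from the robot, x rising at 25 degrees. Turned over: nib up, +z down
- plate2_nib (a point): on plate2: middle of the nib's tip edge on its inner side, at (17, 0, -13) mm in the plate's frame; while hung, it bears on the far face of the ledge bar, so tilt the plate about it
- plate3: aluminium plate, at first on the rack's third station from the robot's left (3 or 4 plates are present). Slab 52 (x) x 40 (y) x 6 mm (z), 45 g, origin at the slab's centre. A nib (9 mm along x, 30 along y, 10 proud) stands on its -z face, flush with its +x end. Hung: plain +z face up, nib end high and away from the robot, x rising at 25 degrees. Turned over: nib up, +z down
- plate3_nib (a point): on plate3: middle of the nib's tip edge on its inner side, at (17, 0, -13) mm in the plate's frame; while hung, it bears on the far face of the ledge bar, so tilt the plate about it
- plate4: aluminium plate, at first on the rack's fourth station from the robot's left (3 or 4 plates are present). Slab 52 (x) x 40 (y) x 6 mm (z), 45 g, origin at the slab's centre. A nib (9 mm along x, 30 along y, 10 proud) stands on its -z face, flush with its +x end. Hung: plain +z face up, nib end high and away from the robot, x rising at 25 degrees. Turned over: nib up, +z down
- plate4_nib (a point): on plate4: middle of the nib's tip edge on its inner side, at (17, 0, -13) mm in the plate's frame; while hung, it bears on the far face of the ledge bar, so tilt the plate about it
- rack: fixed draining rack, grey base 110 x 290 x 8 mm, origin under its centre, -x its low front. A ledge bar along y (7 mm wide, 9 deep) carries the nibs; four steel tongues 16 mm wide, 6 thick, 70 mm apart in y, slope down from it at 25 degrees to -x, one under each plate's middle: plate sides stand free, fingers may pass 15 mm below them. Gaps between plates: 26 mm or more
- ledge (a point): middle of the ledge bar's upper far corner, where plate undersides and nibs meet; in the rack's frame at (20, 0, 95) mm
- ramp: fixed turning ramp: black rubber pad 210 (x) x 110 (y) x 8 mm, origin under its centre; a steel sheet 30 mm wide (y), 4 mm thick, climbs at 35 degrees towards +x from a block on the pad's -x part to a free high edge, open below and beyond
- edge (a point): middle of the ramp's free high edge, 72 mm above the bench, at (-20, 0, 72) mm in the ramp's frame. A plate let go level from 100 mm above it, plate x along the ramp's +x (nib end outward), slab centre 13 mm beyond the edge in +x, strikes it with its plain end and lands turned over on the pad just below
- pad (a point): on the pad's upper face where turned plates land, at (30, 0, 8) mm in the ramp's frame. A landed plate's inner (nib) end can lie under the sheet: draw it out to the ramp's +x before lifting
- tray: loose low green drying tray, outside 120 (x) x 252 (y) x 12 mm, walls and floor 4 mm thick, 0.6 kg; origin under its centre. Plates fit in a row along its y, their x along the tray's y, 59 mm apart, with finger room at both sides
- jar1: white plastic jar with screw cap, 56 mm across, 70 mm tall, a bystander; origin at its underside
- jar2: white plastic jar like jar1, a bystander; origin at its underside
- beaker: glass beaker, 70 mm across, 80 mm tall, a bystander; origin at its underside
- screwdriver: screwdriver 170 mm long, lying flat, a bystander
- spanner: steel spanner 150 mm long, lying flat, a bystander
- cap: black screw cap, 36 mm across, 14 mm tall, a bystander; origin at its underside
- weight: steel cylinder weight, 30 mm across, 28 mm tall, a bystander; origin at its underside
Mind the look-alikes: they are no part of the job. Leave any pink or red look-alike of the plate2 alone. What is shaped like the plate1 but green is not meant.

How it is judged:
By the outcome, as a careful person would: the job done as asked, in the order asked, and still so for the second after the job is handed in, with the robot touching nothing.
Of plate1, plate2, plate3, plate4 only 3 to 4 are there at a start; the rules pass over those that are not, and their reading is None.
At some moment in a run one of tray may be knocked a few centimetres aside while the robot is not near it.
Once in a run the grip may slacken for a moment while it holds something.
It also fails if it takes over 210 s, if anything falls off the work surface, if the arm or the gripper's body presses on something with over 40 N, if the wrist force passes 120 N, or if a joint passes its speed limit or range.

ROBOT

A 6-joint arm with a two-finger parallel gripper is mounted at the origin on the work surface. World frame = base frame: x ahead of the robot, y to its left, z up, the work surface at z = 0. Lengths are in m, angles in degrees, forces in N, time in s.
With the tool pointing down it reaches from about 0.4 to 0.925 m from the base axis. Payload 12.5 kg.
Tool frame: the origin (TCP) lies midway between the tips of the shut fingers; the grasp point (between the pads) lies 19 mm behind it; z points along the fingers, y is the direction in which the jaws open and shut (so a half turn about z gives the same grasp; the last joint's range is limited). The gripper opens to 95 mm and grips with 3 to 60 N. Pads are 20 mm wide; open, the fingers measure 119 mm over their backs; the gripper's body (75 mm by 180 mm) begins 59 mm behind the grasp point.
Start: joints at [62.533, 28.126, 89.318, -0, 62.55, -6.05], TCP at [0.228, 0.582, 0.215] pointing down, gripper open.
Joint ranges: [-177.58, 177.58], [-47.91, 125.51], [2.72, 160], [-65.01, 245.01], [3.68, 167.84], [-153.87, 153.87]. Speed limits (degrees/s): [127.2, 127.2, 159.86, 180, 180, 180].

INTERFACE

Orientations are given as [roll, pitch, yaw] about the fixed x, y, z axes, in that order (R = Rz(yaw) Ry(pitch) Rx(roll)).
In Python, from workcell import ctrl, camera gives the robot as it stands. Calls block until the motion is done:
- ctrl.move_pose(position, orientation): joint-space move of the TCP to a pose.
- ctrl.move_l(position, rate=0.15, rot=None, stop_force=None): straight line of the TCP; rot=None keeps the orientation; rate is the mean speed in m/s. With stop_force (N) it stops when the force on the tool has changed by that much, and returns True; else False.
- ctrl.movej(angles): joint-space move.
- ctrl.let_go() and ctrl.clamp(strength=None): open the fingers fully, or close them until they stop; strength is the grip in N (None keeps the last).
- ctrl.wait(seconds).
- ctrl.ik(position, orientation): joint angles nearest the present ones, or None.
- camera(name): name is "scene" or "top" or "wrist"; returns a dict with "color" (400x640x3 uint8, red, green, blue), "depth" (400x640 float32, m along the optical axis (not along the pixel's ray), 0 where there is no reading), "camera_matrix" (3x3 intrinsics, pixels), "R" (3x3) and "t" (3): a world point X has camera coordinates R X + t. Camera axes: x right, y down, z forward; pixel columns grow to the right and rows downward; lengths in m; the calibration is good to about 2 mm. The wrist camera is an equidistant fisheye: a pixel r from the principal point sees the ray r / f radians off the axis. A picture is of the moment at which its call begins.
A pose or a line that the arm cannot do raises ctrl.Unreachable and nothing moves.
- ctrl.job_done(): hands the job in, once; it reports no verdict.
Readings, each from a call of its own:
- ctrl.current_time_s(): time.
- ctrl.current_q(): joint angles.
- ctrl.current_qd(): joint speeds.
- ctrl.current_effort(): joint torques, N m.
- ctrl.current_position(): TCP position.
- ctrl.current_orientation(): TCP orientation.
- ctrl.current_contact_force(): force on the tool from outside, world axes, zero at the start.
- ctrl.current_torque(): the same for the moment, N m.
- ctrl.current_gripper_width(): finger opening in m.
Only numpy, scipy, OpenCV 4.12 (cv2) and the standard library are available. Lean on these libraries where they do the work, as an engineer would, in place of code of your own. Each camera call takes 0.05 s, during which the arm holds its last target. There are 200 camera calls.

## Working session

There is one attempt and no reset: what is moved stays moved. The work goes in short steps, each a Python script; the robot and the scene stay as the last script left them, time stands still between calls to the robot, and variables do not carry over. Pictures are saved under pics/ and viewed, about 12 in all and at most 16, crops included, and the job is handed in when it is done.

```bash
ls; mkdir -p pics
cat > h.py <<'E'
import numpy as np, cv2
from workcell import ctrl, camera
def cloud(c):
    d=c["depth"]; K=c["camera_matrix"]; v,u=np.indices(d.shape)
    P=np.stack([(u-K[0,2])/K[0,0]*d,(v-K[1,2])/K[1,1]*d,d],-1)
    W=(P-c["t"])@c["R"]; W[d==0]=np.nan
    return W
def save(c,n,box=None,s=1):
    im=c["color"][:,:,::-1]
    if box: im=im[box[1]:box[3],box[0]:box[2]]
    cv2.imwrite("pics/"+n,cv2.resize(im,None,fx=s,fy=s,interpolation=cv2.INTER_CUBIC))
E
python3 - <<'E'
from h import *
for n in("top","scene"):
    c=camera(n); save(c,n+"0.png",s=1.25); np.savez(n+"0.npz",**c); print(n,c["camera_matrix"],c["R"],c["t"])
E
```

```text
pics
top [[489.82805498   0.         313.74471627]
 [  0.         489.82805498 202.02880348]
 [  0.           0.           1.        ]] [[-0.00915478 -0.99990176 -0.01061378]
 [-0.99534914  0.01012999 -0.09579912]
 [ 0.09589723  0.00968739 -0.9953441 ]] [0.07403254 0.53990242 1.28283431]
scene [[402.89555452   0.         323.19163808]
 [  0.         402.89555452 193.26172667]
 [  0.           0.           1.        ]] [[-0.60882358  0.79330314  0.00199542]
 [ 0.6724479   0.517404   -0.52925129]
 [-0.42088915 -0.32087885 -0.84846278]] [ 0.28458467 -0.34240867  1.33602481]
```

View pics/top0.png

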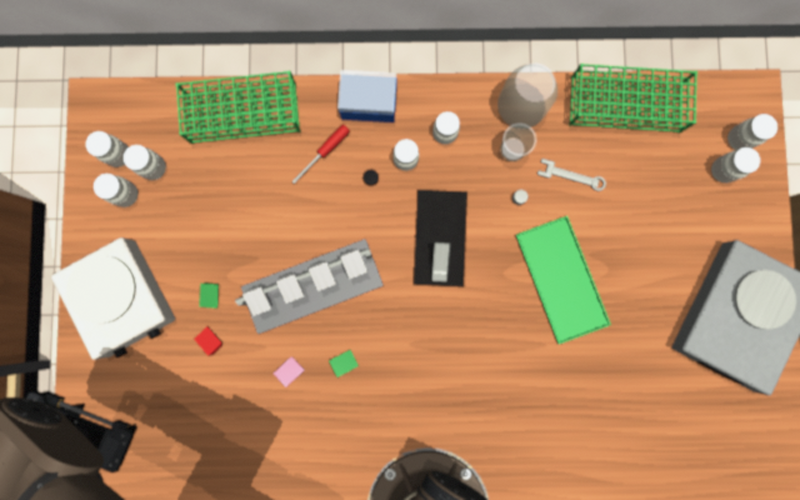

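View pics/scene0.png

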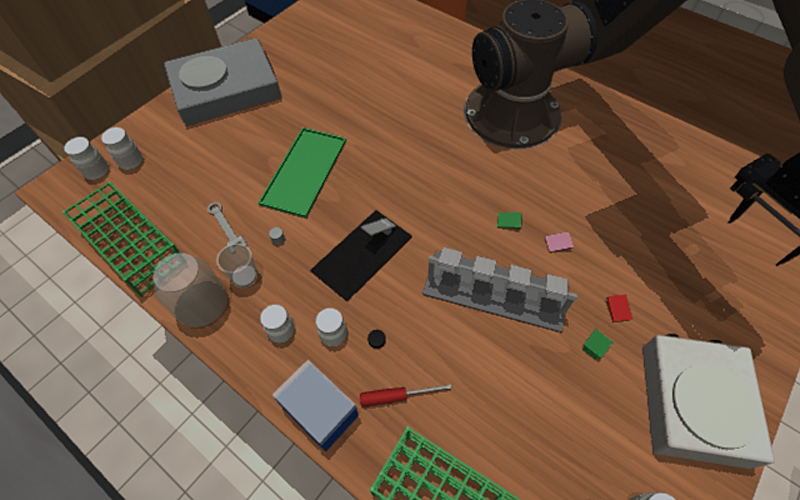

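```bash
cat > m.py <<'E'
from h import *
def rect(W,m):
    p=W[m][:,:2]; p=p[np.isfinite(p).all(1)]
    (c,s,a)=cv2.minAreaRect((p*1000).astype(np.float32)); return np.round(c,1),np.round(s,1),round(a,1),len(p),np.round(cv2.boxPoints((c,s,a))).tolist()
if __name__=="__main__":
    c=dict(np.load("top0.npz")); W=cloud(c); hsv=cv2.cvtColor(c["color"],cv2.COLOR_RGB2HSV)
    def roi(x0,y0,x1,y1):
        m=np.zeros(W.shape[:2],bool); m[int(y0/1.25):int(y1/1.25),int(x0/1.25):int(x1/1.25)]=1; return m
    z=W[...,2]; S=hsv[...,1]; V=hsv[...,2]
    print("table",np.nanmedian(z[roi(350,400,500,440)]))
    r=roi(225,225,400,350)
    print("rackbase",rect(W,r&(S<90)&(z<.02)&(z>.004)))
    r2=roi(395,170,490,310)
    print("pad",rect(W,r2&(S<120)&(V<60)&(z<.02)))
    sh=r2&(z>.025); print("sheet",rect(W,sh), np.nanmax(z[sh]))
    r3=roi(490,200,640,360); tm=r3&(S>120)&(hsv[...,0]>45)&(hsv[...,0]<80); print("tray",rect(W,tm),np.nanpercentile(z[tm],[5,50,95]))
    # plates
    m=(r&(z>.055)).astype(np.uint8); n,l,st,ce=cv2.connectedComponentsWithStats(cv2.erode(m,np.ones((2,2))))
    for i in range(1,n):
        if st[i,4]<60: continue
        p=W[l==i]; print("comp",st[i],rect(W,l==i),p.mean(0),np.percentile(p[:,2],[2,98]))
    cv2.imwrite("pics/crop1.png",cv2.resize(c["color"][170:275,180:400,::-1],None,fx=3.6,fy=3.6,interpolation=cv2.INTER_CUBIC))
E
python3 m.py
```

```text
table 7.321756071299981e-05
rackbase (array([472.1, 244.5]), array([110.3, 290.2]), 20.6, 2583, [[369.0, 361.0], [472.0, 89.0], [575.0, 128.0], [473.0, 400.0]])
pad (array([575.1, -35.1]), array([103.4, 203.2]), 86.8, 2329, [[471.0, -81.0], [674.0, -92.0], [679.0, 11.0], [477.0, 22.0]])
sheet (array([517.6, -31.3]), array([29.8, 73.3]), 87.0, 315, [[480.0, -44.0], [553.0, -48.0], [555.0, -18.0], [482.0, -15.0]]) 0.0746347544005154
tray (array([ 481. , -295.8]), array([246.5, 117.7]), 19.9, 3924, [[345.0, -282.0], [385.0, -393.0], [617.0, -309.0], [577.0, -198.0]]) [-0.00037939  0.00419789  0.00969445]
comp [ 189  200  107   53 1308] (array([474.6, 245.8]), array([ 49.4, 285.9]), 20.5, 1308, [[401.0, 371.0], [502.0, 103.0], [548.0, 121.0], [448.0, 388.0]]) [0.47570002 0.24681166 0.09308369] [0.0799572  0.10502662]
```

View pics/crop1.png

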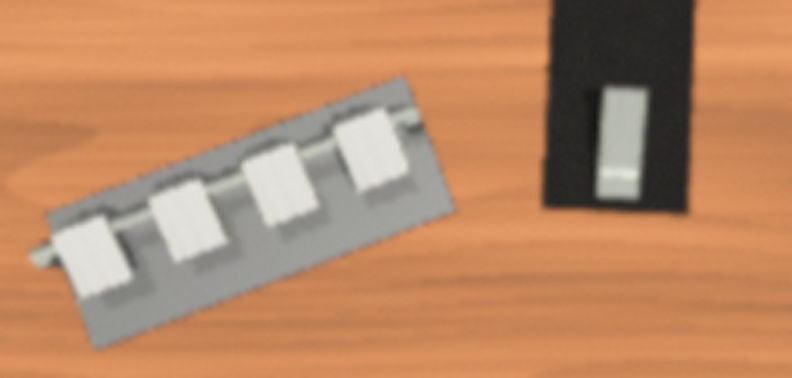

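```bash
cat >> h.py <<'E'
from scipy.spatial.transform import Rotation as Ro
def T2(c,yaw):
    M=np.eye(4); M[:3,:3]=Ro.from_euler("z",yaw,degrees=True).as_matrix(); M[:2,3]=c; return M
def at(M,p): return M[:3,:3]@np.array(p)+M[:3,3]
RACK=T2((.4721,.2445),20.6); RAMP=T2((.575,-.035),-3.1)
TILT=25.
def endgrip(M,tilt,sgn=1):
    "tool orientation: jaws along plate x, plate x raised by tilt in frame M"
    s,c=np.sin(np.radians(tilt)),np.cos(np.radians(tilt))
    z=np.array([s,0,-c]); y=sgn*np.array([c,0,s]); x=np.cross(y,z)
    return Ro.from_matrix(M[:3,:3]@np.column_stack([x,y,z])).as_euler("xyz",degrees=True)
def plate_pt(M,y,tilt,p,nib):
    "world point p(plate frame) with nib point fixed at nib (rack frame x,z)"
    R=Ro.from_euler("y",-tilt,degrees=True).as_matrix()
    return at(M,np.array([nib[0],y,nib[1]])+R@(np.array(p)-[.017,0,-.013]))
s25,c25=np.sin(np.radians(25)),np.cos(np.radians(25))
NIB=(.020+.010*s25,.095-.010*c25)
E
python3 - <<'E'
from h import *
c=dict(np.load("top0.npz")); W=cloud(c).reshape(-1,3); W=W[np.isfinite(W).all(1)]
L=(W-RACK[:3,3])@RACK[:3,:3]; hsv=None
k=(abs(L[:,0])<.06)&(abs(L[:,1])<.15)&(L[:,2]>.05)
P=L[k]
for y in(.105,.035,-.035,-.105):
    q=P[(abs(P[:,1]-y)<.033)&(P[:,2]>.074)&(P[:,0]<.015)]
    qq=P[(abs(P[:,1]-y)<.033)&(P[:,2]>.074)]
    f=np.polyfit(q[:,0],q[:,2],1)
    print(y,"y",np.percentile(q[:,1],[2,50,98]).round(4),"x",np.percentile(qq[:,0],[1,99]).round(4),"slope",np.degrees(np.arctan(f[0])),"z@.0033",np.polyval(f,.0033))
q=(W-RAMP[:3,3])@RAMP[:3,:3]; q=q[(abs(q[:,0])<.105)&(abs(q[:,1])<.02)&(q[:,2]>.02)]
for a in np.arange(-.1,0,.01): 
    j=q[(q[:,0]>=a)&(q[:,0]<a+.01)]
    if len(j):print(round(a,3),j[:,2].mean().round(4),len(j),j[:,1].mean().round(4),j[:,0].max().round(4))
for sg in(1,-1):
  for y in(.105,-.105):
    for t in(25,0):
      print(sg,y,t,ctrl.ik(plate_pt(RACK,y,t,(0,0,-.0025),NIB),endgrip(RACK,t,sg)))
  print(ctrl.ik(at(RAMP,(-.007,0,.17)),endgrip(RAMP,0,sg)))
E
```

```text
0.105 y [0.0851 0.1055 0.1343] x [-0.0207  0.0304] slope 24.099955142619358 z@.0033 0.09307990766281478
0.035 y [0.0137 0.0335 0.0531] x [-0.0209  0.0305] slope 24.362900296981785 z@.0033 0.09358568333084434
-0.035 y [-0.0557 -0.036  -0.016 ] x [-0.0209  0.0305] slope 24.280318274910893 z@.0033 0.09339693072361158
-0.105 y [-0.1323 -0.1048 -0.0848] x [-0.0211  0.031 ] slope 22.905300379545423 z@.0033 0.09311137168214353
-0.1 0.0225 21 0.0004 -0.0909
-0.09 0.0287 44 0.0007 -0.081
-0.08 0.0355 47 0.0005 -0.0703
-0.07 0.0419 47 0.0007 -0.0604
-0.06 0.0487 44 0.0005 -0.0508
-0.05 0.0557 46 0.0005 -0.0404
-0.04 0.0622 48 0.0009 -0.0306
-0.03 0.0691 45 0.0007 -0.0209
1 0.105 25 [ 34.07179531  28.36994173 121.92984884 -46.92808786   7.74586408
  58.91558263]
1 0.105 0 [ 3.12570931e+01  3.14950354e+01  1.05223156e+02 -2.54444375e-14
  4.32818090e+01  1.06570931e+01]
1 -0.105 25 [  5.78518331  26.87942816 125.99276714  65.33094789   6.82946465
 -78.65573537]
1 -0.105 0 [ 9.03599755e+00  2.99747393e+01  1.08604187e+02 -2.54444375e-14
  4.14210737e+01 -1.15640025e+01]
[-1.01379935e+01  2.64589817e+01  1.00238817e+02 -2.54444375e-14
  5.33022016e+01 -7.03799353e+00]
-1 0.105 25 [  34.07179531   28.36994173  121.92984884  -46.92808786    7.74586408
 -121.08441737]
-1 0.105 0 None
-1 -0.105 25 [  5.78518331  26.87942816 125.99276714  65.33094789   6.82946465
 101.34426463]
-1 -0.105 0 None
None
```

Run:
```python
from h import *
np.set_printoptions(precision=1,suppress=True)
for y in(.105,.034,-.036,-.105):
  for t in(25,22,20,15,10,5):
    o=endgrip(RACK,t); zt=Ro.from_euler("xyz",o,degrees=True).as_matrix()[:,2]
    p=plate_pt(RACK,y,t,(0,0,-.0025),NIB)
    if t in(22,20): p=plate_pt(RACK,y,25,(0,0,-.0025),NIB)
    r=[ctrl.ik(p-zt*h,o) for h in(0,.03,.06)]
    print(y,t,*[None if q is None else np.array(q) for q in r])
```

```text
0.105 25 [ 34.1  28.4 121.9 -46.9   7.7  58.9] [ 34.5  24.7 122.3 -34.   10.4  46.1] [ 34.9  21.  122.3 -26.1  13.7  38.4]
0.105 22 [ 33.7  28.4 120.1 -25.9  11.2  37.6] [ 34.   24.8 120.2 -20.4  14.5  32.3] [ 34.4  21.3 120.  -16.7  18.   28.8]
0.105 20 [ 33.4  28.4 118.8 -18.4  13.9  30. ] [ 33.7  24.9 118.8 -15.1  17.3  26.8] [ 34.   21.5 118.5 -12.8  21.   24.6]
0.105 15 [ 32.8  28.6 115.4  -8.6  21.6  19.8] [ 33.   25.3 115.   -7.5  25.2  18.8] [ 33.2  22.2 114.3  -6.7  29.   18.1]
0.105 10 [ 32.3  29.3 112.   -4.2  29.   15.1] [ 32.4  26.3 111.3  -3.8  32.7  14.8] [ 32.5  23.4 110.3  -3.4  36.6  14.5]
0.105 5 [ 31.7  30.2 108.6  -1.6  36.2  12.4] [ 31.8  27.5 107.5  -1.5  40.   12.3] [ 31.9  25.  106.2  -1.4  43.9  12.2]
0.034 25 None [ 24.9  23.4 125.1 -15.8   6.7  19.6] [ 25.1  19.6 125.2 -10.4  10.5  14.3]
0.034 22 [ 24.7  27.3 122.9 -11.    8.1  14.6] [ 24.8  23.5 123.   -7.8  11.7  11.5] [ 24.9  19.8 122.8  -6.   15.5   9.8]
0.034 20 [ 24.6  27.3 121.5  -7.   11.2  10.7] [ 24.7  23.7 121.5  -5.4  14.9   9.1] [ 24.8  20.1 121.2  -4.4  18.8   8.2]
0.034 15 [ 24.4  27.5 118. 
[... 1093 characters left out ...]
78.7] [  5.3  22.9 126.3  44.6   9.1 -58.2] [  4.8  19.  126.4  32.5  12.4 -46.2]
-0.105 22 [  6.2  26.8 124.   34.6   9.4 -47.6] [  5.8  23.  124.1  25.6  12.7 -38.8] [  5.4  19.2 124.   20.2  16.5 -33.5]
-0.105 20 [  6.5  26.9 122.7  23.7  12.  -36.5] [  6.2  23.2 122.7  18.5  15.5 -31.5] [  5.8  19.5 122.4  15.2  19.4 -28.3]
-0.105 15 [  7.2  27.  119.1  10.3  19.6 -22.6] [  7.   23.6 118.7   8.8  23.4 -21.2] [  6.8  20.2 118.    7.7  27.4 -20.2]
-0.105 10 [  7.9  27.7 115.6   4.8  27.  -16.8] [  7.7  24.5 114.8   4.3  31.  -16.4] [  7.6  21.5 113.8   3.9  35.  -16. ]
-0.105 5 [  8.5  28.7 112.1   1.9  34.3 -13.6] [  8.4  25.8 111.    1.7  38.3 -13.5] [  8.4  23.1 109.7   1.6  42.3 -13.4]
```

```bash
cat >> h.py <<'E'
YS=[.105,.034,-.036,-.105]
TT=22.
def log(*a): print("t=%.1f"%ctrl.current_time_s(),*a,"w=%.1f"%(ctrl.current_gripper_width()*1e3),"F",np.round(ctrl.current_contact_force(),1))
def pick(i,force=30):
    y=YS[i]; o=endgrip(RACK,TT); z=Ro.from_euler("xyz",o,degrees=True).as_matrix()[:,2]
    P=(0,0,-.0035); p=plate_pt(RACK,y,25,P,NIB)
    ctrl.move_pose(p-z*.06,o)
    ctrl.move_l(p,rate=.06,stop_force=12); ctrl.clamp(force); log("clamped")
def raise_(i):
    y=YS[i]; P=(0,0,-.0035)
    for t in(20,15,10,5,0):
        ctrl.move_l(plate_pt(RACK,y,t,P,NIB),rate=.02,rot=endgrip(RACK,TT-(25-t)*23.5/25))
    log("level")
    p=np.array(ctrl.current_position())
    ctrl.move_l(p+[0,0,.02],rate=.04); log("lifted")
E
python3 - <<'E'
from h import *
pick(0)
c=camera("top"); np.savez("t1.npz",**c); w=camera("wrist"); save(w,"w1.png")
E
```

```text
t=3.2 clamped w=51.2 F [4.5 0.8 2.1]
```

View pics/w1.png

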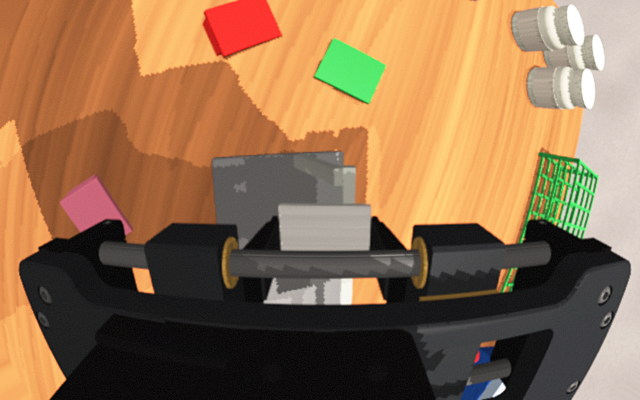

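The wrist view shows plate1 (about 280–370, 205–250) between the fingers, with plate2 to its right. The 51 mm finger opening fits an end grip. Next I raise it.

Run:
```python
from h import *
raise_(0)
c=camera("scene"); save(c,"s1.png",(380,150,500,310),5) if 0 else save(c,"s1.png",(320,120,520,290),4)
```

```text
t=4.7 level w=51.9 F [6.3 0.4 0.1]
t=5.4 lifted w=51.6 F [-0.2 -0.4 -1. ]
```

View pics/s1.png

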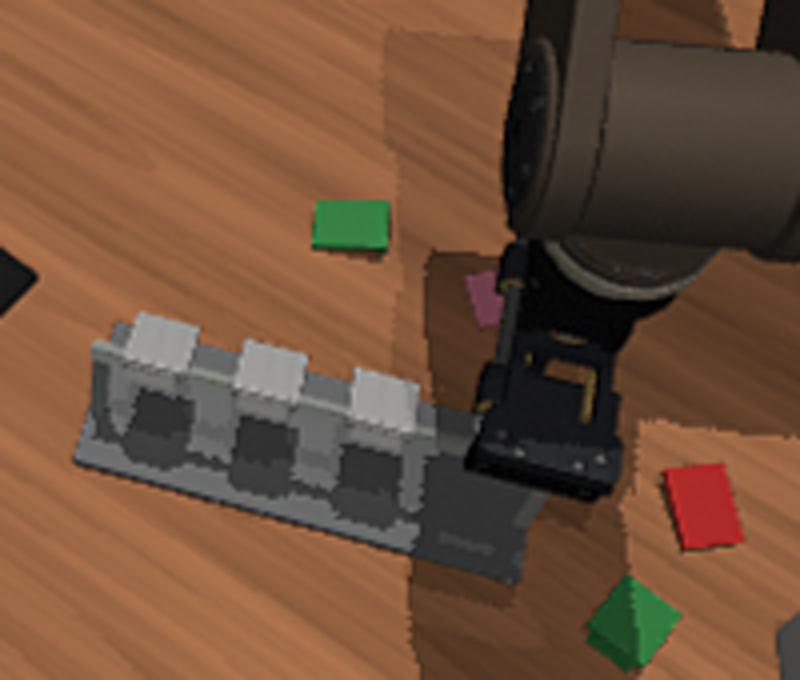

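```bash
cat >> h.py <<'E'
EDGE=(-.020,0.0006,.072)
def drop(dz=.100):
    p=at(RAMP,(EDGE[0]+.013,EDGE[1],EDGE[2]+dz-.0035)); o=endgrip(RAMP,-1.5)
    q=np.array(ctrl.current_position()); ctrl.move_l([q[0],q[1],.20],rate=.12)
    ctrl.move_pose(p+[0,0,.03],o); ctrl.move_l(p,rate=.05); ctrl.wait(.4); log("over edge")
    ctrl.let_go(); ctrl.wait(.3)
    ctrl.move_l(p+[0,0,.08],rate=.15); log("dropped")
def look(n,box=None,s=1):
    c=camera("top"); np.savez(n+".npz",**c); save(c,n+".png",box,s); return c
AWAY=[-25,0,100,0,75,0]
E
python3 - <<'E'
from h import *
drop()
p=ctrl.current_position()
ctrl.move_l(np.array(p)+[-.0,-.17,0],rate=.25)
c=look("d1",(310,130,500,290),4)
E
```

```text
t=8.9 over edge w=51.5 F [-0.6  0.2 -0.4]
t=10.8 dropped w=95.0 F [-0.2  0.6  0. ]
```

View pics/d1.png

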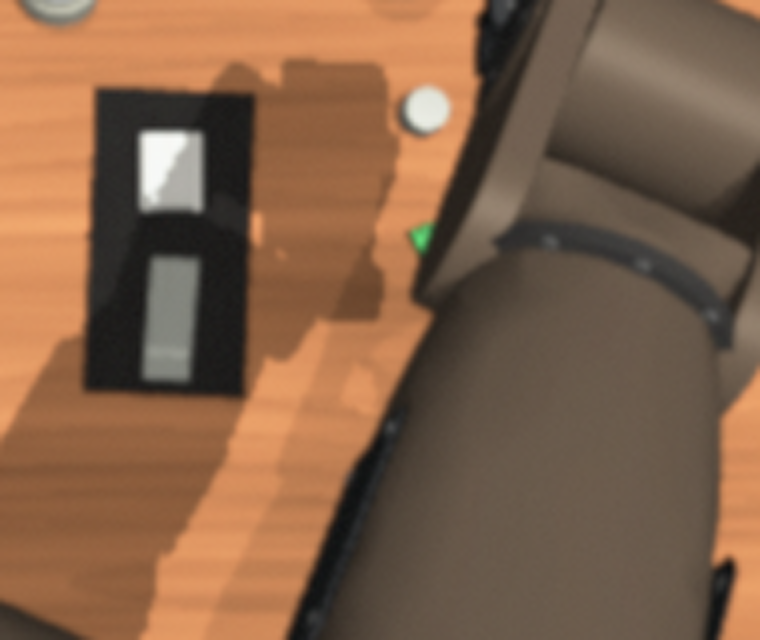

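```bash
cat >> h.py <<'E'
def padplate(c,verbose=1):
    W=cloud(c); L=(W-RAMP[:3,3])@RAMP[:3,:3]; hsv=cv2.cvtColor(c["color"],cv2.COLOR_RGB2HSV)
    m=(L[...,0]>-.016)&(L[...,0]<.105)&(abs(L[...,1])<.055)&(L[...,2]<.05)&(L[...,2]>.0108)
    P=L[m]
    if len(P)<30: print("none",len(P)); return None
    (cx,s,a)=cv2.minAreaRect((P[:,:2]*1000).astype(np.float32)); bp=cv2.boxPoints((cx,s,a))
    hi=P[P[:,2]>.018]; lo=P[P[:,2]<.018]
    if verbose:
        print("rect",np.round(cx,1),np.round(s,1),round(a,1),"n",len(P)); 
        for k in np.arange(-.02,.105,.008):
            j=P[(P[:,0]>=k)&(P[:,0]<k+.008)]
            if len(j): print(round(k*1e3),(j[:,2].mean()*1e3).round(1),len(j),(np.percentile(j[:,1],[3,97])*1e3).round(1))
    return np.array(cx)/1e3,s,a,hi,lo
E
python3 - <<'E'
from h import *
padplate(dict(np.load("d1.npz")))
E
```

```text
rect [42.7  0.1] [108.1 117.9] 88.6 n 459
-20 12.4 7 [-43.5  42.4]
-12 12.1 22 [-51.5  40.6]
-4 12.7 13 [-47.5  44.1]
4 12.2 15 [-38.9  43. ]
12 15.0 28 [-45.8  50.4]
20 19.2 61 [-43.9  45. ]
28 14.4 34 [-23.  34.]
36 14.1 58 [-37.2  46.7]
44 13.9 53 [-46.3  38.4]
52 14.2 42 [-45.5  41.8]
60 14.9 49 [-19.2  42.5]
68 13.1 27 [-46.7  42.1]
76 12.2 20 [-47.   42.4]
84 12.1 15 [-42.6  43.1]
92 12.3 14 [-32.2  49.7]
100 12.1 1 [20.3 20.3]
```

```bash
cat >> h.py <<'E'
def down(yaw,sg=1): # jaws across heading yaw
    R=Ro.from_euler("z",yaw,degrees=True).as_matrix()@np.diag([sg,-sg,-1.])
    return Ro.from_matrix(R).as_euler("xyz",degrees=True)
def plane(c,m,z):
    v,u=np.nonzero(m); K=c["camera_matrix"]; r=np.stack([(u-K[0,2])/K[0,0],(v-K[1,2])/K[1,1],np.ones(len(u))],-1)@c["R"]
    o=-c["R"].T@c["t"]; return o+r*((z-o[2])/r[:,2])[:,None]
def biggest(m):
    n,l,st,_=cv2.connectedComponentsWithStats(m.astype(np.uint8)); 
    return l==1+np.argmax(st[1:,4]) if n>1 else m
def norm_rect(P,ref):
    (cx,s,a)=cv2.minAreaRect((P[:,:2]*1000).astype(np.float32)); cx=np.array(cx)/1e3
    if s[0]<s[1]: s=s[::-1]; a+=90
    a=(a-ref+90)%180-90+ref   # heading of the long side nearest ref
    return cx,np.round(s,1),a
def find_tray(c):
    hsv=cv2.cvtColor(c["color"],cv2.COLOR_RGB2HSV); m=np.zeros(hsv.shape[:2],bool); m[150:300,395:530]=1
    g=m&(hsv[...,0]>45)&(hsv[...,0]<80)&(hsv[...,1]>120); g=biggest(g)
    r=norm_rect(plane(c,g,.012),20); print("tray",r); return r
def find_plate(c):
    hsv=cv2.cvtColor(c["color"],cv2.COLOR_RGB2HSV)
    m=(hsv[...,2]>105)&(hsv[...,1]<70); P=plane(c,np.ones_like(m),.014).reshape(m.shape+(3,))
    L=(P-RAMP[:3,3])@RAMP[:3,:3]; m&=(L[...,0]>-.016)&(L[...,0]<.103)&(abs(L[...,1])<.053)
    m=biggest(m); r=norm_rect(L[m],0)
    D=(cloud(c)-RAMP[:3,3])@RAMP[:3,:3]; d=D[m]; d=d[np.isfinite(d).all(1)]; u=(d[:,:2]-r[0])@[np.cos(np.radians(r[2])),np.sin(np.radians(r[2]))]
    print("plate(ramp frame)",r,"heights along",[(round(k*1e3),round(1e3*np.median(d[(u>=k)&(u<k+.009),2]),1)) for k in(-.026,-.017,-.004,.008,.017) if ((u>=k)&(u<k+.009)).any()])
    return r
E
python3 - <<'E'
from h import *
c=dict(np.load("d1.npz")); find_plate(c); find_tray(dict(np.load("top0.npz")))
r=at(RAMP,(.02,0,.02))
for sg in(1,-1): print(ctrl.ik(r,down(-3.1,sg)), ctrl.ik([.40,-.32,.02],down(20,sg)))
E
```

```text
plate(ramp frame) (array([0.04756031, 0.00063477]), array([54.9, 40.7]), 2.2253940105438232) heights along [(-26, np.float64(21.6)), (-17, np.float64(13.8)), (-4, np.float64(13.9)), (8, np.float64(13.9)), (17, np.float64(13.2))]
tray (array([ 0.48144058, -0.29509537]), array([245.3, 115.6]), 19.683427810668945)
[-9.81793089e+00  4.01375849e+01  1.02665043e+02 -2.54444375e-14
  3.71973723e+01  8.32820691e+01] [-4.60512885e+01  3.59843942e+01  1.14766892e+02 -2.54444375e-14
  2.92487135e+01  2.39487115e+01]
[ -9.81793089  40.13758489 102.66504281   0.          37.1973723
 -96.71793089] None
```

```bash
cat >> h.py <<'E'
def grab(pl):
    cx,_,a=pl; h=a-3.1; u=np.array([np.cos(np.radians(a)),np.sin(np.radians(a))])
    k=cx-.0205*u; p=at(RAMP,(k[0],k[1],.0185)); o=down(h)
    ctrl.move_pose(p+[0,0,.09],o); c=camera("top"); tr=find_tray(c)
    ctrl.move_l(p,rate=.1,stop_force=12); ctrl.clamp(40); log("nib grip")
    ctrl.move_l(p+at(RAMP,(.003,0,.07))-at(RAMP,(0,0,0)),rate=.1); log("up"); return tr
def place(tr,s):
    cx,_,a=tr; u=np.array([np.cos(np.radians(a)),np.sin(np.radians(a))])
    k=cx+(s-.0205)*u; p=np.array([*k,.0147]); o=down(a)
    ctrl.move_pose(p+[0,0,.08],o); log("over tray")
    ctrl.move_l(p+[0,0,.006],rate=.12); r=ctrl.move_l(p-[0,0,.001],rate=.02,stop_force=2); log("down",r,ctrl.current_position()[2])
    ctrl.let_go(); ctrl.move_l(p+[0,0,.09],rate=.15); log("placed")
E
python3 - <<'E'
from h import *
tr=grab(find_plate(dict(np.load("d1.npz"))))
if ctrl.current_gripper_width()>.02:
    if tr[1][0]<235: tr=(np.array([.481,-.2955]),0,19.8); print("fallback")
    place(tr,.0885)
    ctrl.move_pose([.45,.0,.25],down(0)); c=look("p1",(380,160,520,290),5); find_tray(c)
    w=1
E
```

```text
plate(ramp frame) (array([0.04756031, 0.00063477]), array([54.9, 40.7]), 2.2253940105438232) heights along [(-26, np.float64(21.6)), (-17, np.float64(13.8)), (-4, np.float64(13.9)), (8, np.float64(13.9)), (17, np.float64(13.2))]
tray (array([ 0.48144058, -0.29509537]), array([245.3, 115.6]), 19.683427810668945)
t=15.4 nib grip w=28.9 F [ 0.3 -0.4 -1.7]
t=16.3 up w=28.9 F [ 0.2 -0.6 -0.1]
t=17.2 over tray w=28.6 F [ 0.2  0.6 -0.8]
t=18.4 down True 0.014421361768087022 w=29.0 F [0.4 0.5 5.3]
t=20.3 placed w=95.2 F [ 0.7 -0.4  1. ]
tray (array([ 0.48144058, -0.29509537]), array([245.3, 115.6]), 19.683427810668945)
```

View pics/p1.png

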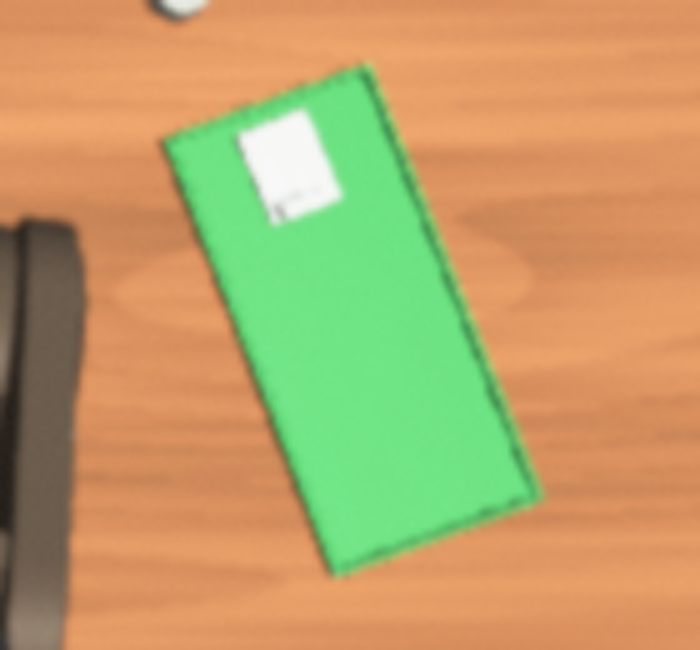

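Picture: plate1 lies flat in the tray's far end (crop 235–345, 105–225), nib up at its lower edge and clear of the walls. Next is plate2, with a check between steps.

```bash
cat >> h.py <<'E'
def cycle(i,s):
    ctrl.move_pose([.45,.1,.25],down(0))
    pick(i)
    if not .049<ctrl.current_gripper_width()<.054: return print("bad pick")
    raise_(i); 
    if not .049<ctrl.current_gripper_width()<.054: return print("bad lift")
    drop(); p=np.array(ctrl.current_position()); ctrl.move_l(p+[-.05,.15,0],rate=.25)
    c=look("d%d"%(i+1),(310,130,500,290),4); find_tray(c); pl=find_plate(c)
    if not(50<pl[1][0]<59 and 37<pl[1][1]<45): return print("check landing")
    return finish(i,s,pl)
def finish(i,s,pl):
    tr=grab(pl)
    if not .026<ctrl.current_gripper_width()<.033: return print("bad nib grip")
    if not(240<tr[1][0]<252): return print("tray hidden?")
    place(tr,s); ctrl.move_pose([.45,.0,.25],down(0)); c=look("p%d"%(i+1),(310,130,520,290),3.7); find_tray(c)
E
python3 - <<'E'
from h import *
cycle(1,.0295)
E
```

```text
t=25.3 clamped w=51.7 F [3.3 1.4 2. ]
t=26.6 level w=51.4 F [6.  1.7 2.1]
t=27.2 lifted w=51.7 F [ 0.4  0.  -0.5]
t=30.5 over edge w=51.5 F [ 0.1 -0.4  0.1]
t=32.4 dropped w=94.7 F [-0.3 -0.2 -0.1]
tray (array([ 0.5171283 , -0.30149329]), array([245.5, 116. ]), 19.783056259155273)
plate(ramp frame) (array([ 0.03033303, -0.0028156 ]), array([56.1, 44.4]), -3.1001358032226562) heights along [(-26, np.float64(21.6)), (-17, np.float64(13.1)), (-4, np.float64(12.7)), (8, np.float64(13.3)), (17, np.float64(12.7))]
tray (array([ 0.51712964, -0.30149146]), array([245.5, 116. ]), 19.787885665893555)
t=36.6 nib grip w=28.7 F [ 0.2 -0.6  0.1]
t=37.5 up w=28.7 F [ 1.  -1.  -0.4]
t=38.5 over tray w=29.1 F [ 0.6  0.7 -0.7]
t=39.6 down True 0.014421636220971795 w=28.7 F [-1.   0.4  4.2]
t=41.6 placed w=95.4 F [-0.8 -0.1 -1. ]
tray (array([ 0.51712927, -0.30149155]), array([245.5, 116. ]), 19.787885665893555)
```

View pics/p2.png

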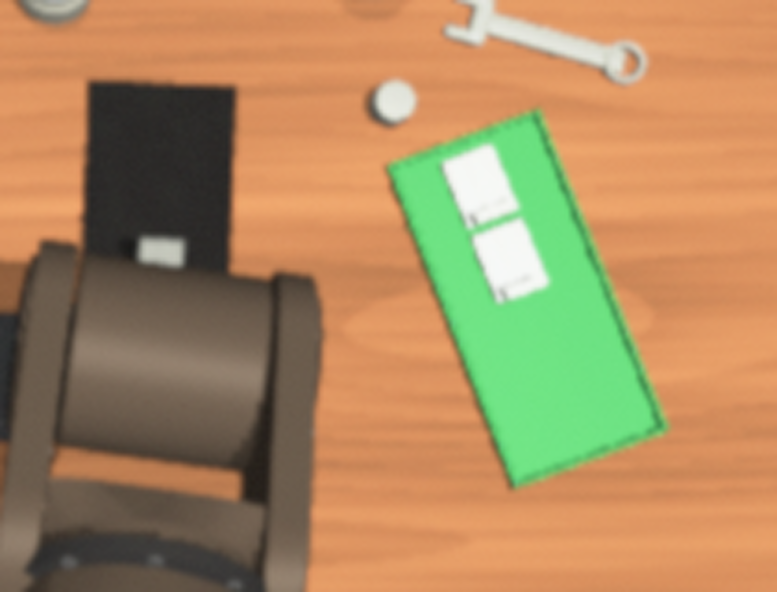

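The tray was knocked about 36 mm, and the program tracked it. Both plates lie nib up with a gap between them (crop 442–520 × 145–230 and 472–550 × 218–302). On to plate3.

Run:
```python
from h import *
cycle(2,-.0295)
```

```text
t=46.9 clamped w=51.7 F [4.1 1.1 1.6]
t=48.3 level w=51.3 F [5.5 0.9 2.2]
t=48.9 lifted w=51.6 F [ 0.5 -1.2 -0.5]
t=52.0 over edge w=51.7 F [-0.1 -0.3 -0.3]
t=53.8 dropped w=95.0 F [ 0.4 -0.  -0.1]
tray (array([ 0.51712927, -0.30149155]), array([245.5, 116. ]), 19.787885665893555)
plate(ramp frame) (array([ 0.04224171, -0.00363108]), array([54.8, 43.4]), 2.2142038345336914) heights along [(-26, np.float64(20.8)), (-17, np.float64(12.8)), (-4, np.float64(13.8)), (8, np.float64(13.7)), (17, np.float64(11.7))]
tray (array([ 0.51711993, -0.30145618]), array([245.5, 116. ]), 19.813373565673828)
t=58.0 nib grip w=28.7 F [0.1 0.7 0.2]
t=58.8 up w=28.9 F [ 0.1  0.2 -1. ]
t=60.0 over tray w=28.8 F [ 0.4  0.  -0.3]
t=61.1 down True 0.014420380105639955 w=29.1 F [-0.9  0.8  5.4]
t=63.1 placed w=94.9 F [-0.2 -0.5 -0.4]
tray (array([ 0.51709131, -0.3013526 ]), array([245.5, 115.9]), 19.88819122314453)
```

Run:
```python
from h import *
cycle(3,-.0885)
```

```text
t=68.8 clamped w=51.4 F [4.  2.1 2. ]
t=70.3 level w=51.6 F [5.5 0.8 1.7]
t=71.0 lifted w=51.6 F [ 0.  -0.8 -0.8]
t=73.8 over edge w=51.9 F [-0.4 -0.   0.1]
t=75.6 dropped w=95.0 F [ 1.   0.1 -0.5]
tray (array([ 0.51711993, -0.30145618]), array([245.5, 116. ]), 19.813373565673828)
plate(ramp frame) (array([ 0.04062033, -0.00350826]), array([55.8, 44.2]), -6.4308929443359375) heights along [(-26, np.float64(23.3)), (-17, np.float64(13.1)), (-4, np.float64(13.0)), (8, np.float64(12.8)), (17, np.float64(13.5))]
tray (array([ 0.51711932, -0.30144638]), array([245.5, 116. ]), 19.838279724121094)
t=79.9 nib grip w=28.8 F [0.  0.4 0. ]
t=80.8 up w=28.9 F [-0.4 -0.5 -1. ]
t=82.1 over tray w=28.7 F [0.7 0.8 0.1]
t=83.2 down True 0.014394633968788383 w=28.8 F [-0.6  0.5  6. ]
t=85.2 placed w=95.3 F [-0.5  0.8  0.2]
tray (array([ 0.51712927, -0.30149155]), array([245.5, 116. ]), 19.787885665893555)
```

View pics/p3.png

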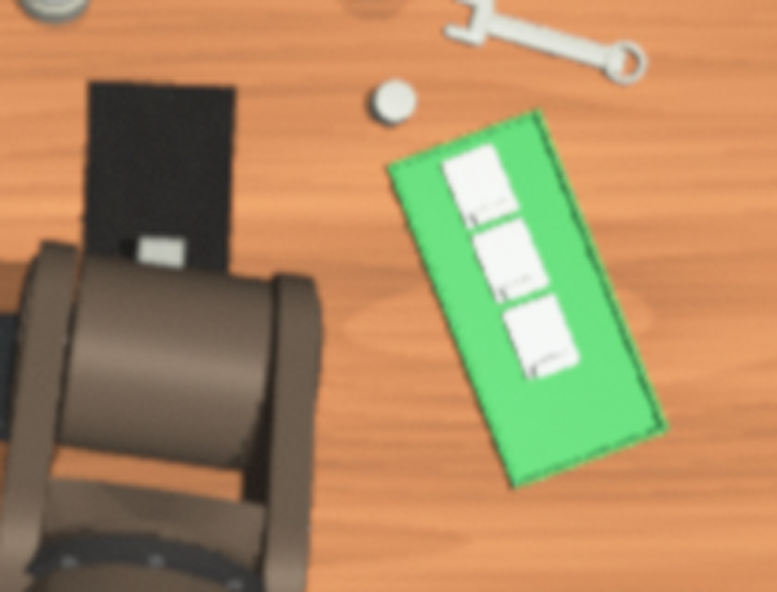

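Plates 1–3 lie in a row with gaps between them. Next I check all four, from the top and with the heights.

Run:
```python
from h import *
ctrl.move_pose([.45,.0,.30],down(0)); ctrl.wait(.5)
c=look("end",None,1.25); cx,_,a=find_tray(c); M=T2(cx,a)
cv2.imwrite("pics/endc.png",cv2.resize(c["color"][150:290,400:510,::-1],None,fx=4.2,fy=4.2,interpolation=cv2.INTER_CUBIC))
hsv=cv2.cvtColor(c["color"],cv2.COLOR_RGB2HSV); W=cloud(c); L=(W-M[:3,3])@M[:3,:3]
for s in(.0885,.0295,-.0295,-.0885):
    m=(abs(L[...,0]-s)<.028)&(abs(L[...,1])<.03)&(hsv[...,1]<70); P=L[m]
    print(s,np.median(P[:,:2],0).round(4),"heights",[(k,(1e3*np.median(P[abs(P[:,0]-s-k/1e3)<4,2])).round(1)) if 0 else (k,(1e3*np.median(P[abs(P[:,0]-s-k/1e3)<.004][:,2])).round(1)) for k in(-21,-10,0,10,20)])
```

```text
tray (array([ 0.51711481, -0.30145801]), array([245.5, 116. ]), 19.813371658325195)
0.0885 [0.0874 0.0006] heights [(-21, np.float64(16.7)), (-10, np.float64(9.8)), (0, np.float64(10.1)), (10, np.float64(9.8)), (20, np.float64(9.1))]
0.0295 [0.0291 0.0007] heights [(-21, np.float64(18.2)), (-10, np.float64(10.2)), (0, np.float64(10.1)), (10, np.float64(10.6)), (20, np.float64(9.8))]
-0.0295 [-0.031   0.0002] heights [(-21, np.float64(17.5)), (-10, np.float64(9.6)), (0, np.float64(9.9)), (10, np.float64(9.6)), (20, np.float64(9.7))]
-0.0885 [-0.0893  0.0005] heights [(-21, np.float64(16.7)), (-10, np.float64(9.9)), (0, np.float64(10.6)), (10, np.float64(10.3)), (20, np.float64(9.8))]
```

View pics/end.png

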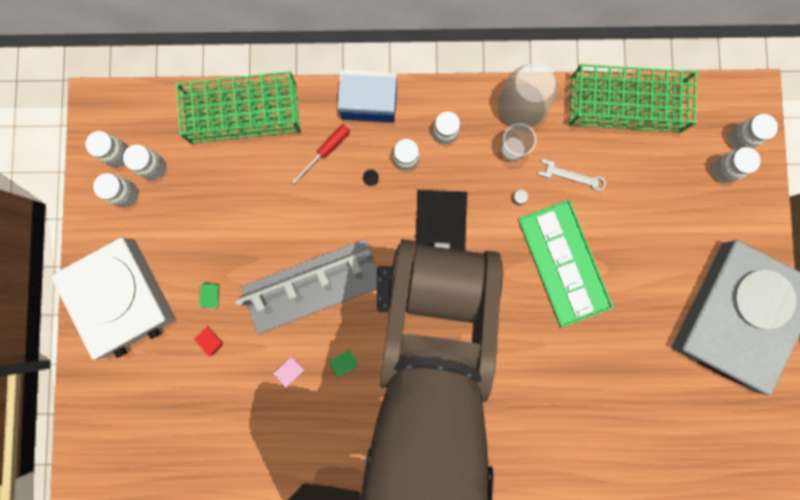

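View pics/endc.png

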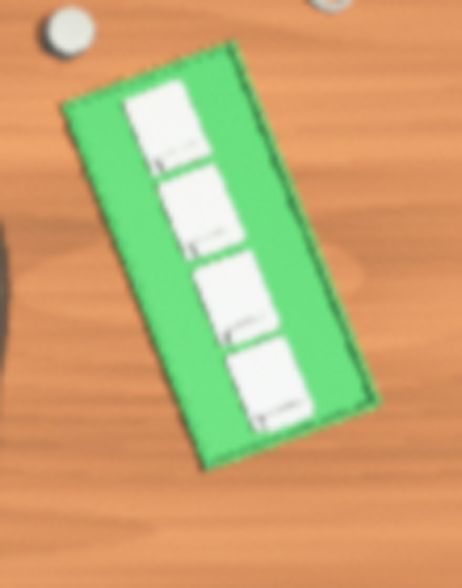

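All four plates lie flat in the tray, nib up (upper faces at about 10 mm, nib ends higher). The rack is empty and the other things are where they were.

Run:
```python
from h import *
ctrl.job_done(); log("done")
```

```text
the job is handed in; nothing more can be done
the job is handed in; nothing more can be done
```

All four plates are off the rack and lie in the drying tray, nib up and flat in one row. I handed the job in at about 86 s of the 210 s allowed.

**What I did**
- **Lifting off the rack:** I gripped each plate by its ends, because the open jaws would have hit the neighbouring plates in a side grip. I raised the low end to about level about the nib and only then lifted the nib off the ledge.
- **Turning over:** I let each plate drop level from 100 mm above the ramp's edge. All four landed nib up on the pad.
- **Laying in the tray:** I picked each plate up by its nib and set it down until it touched the tray floor. The tray was knocked about 36 mm during the second plate; I located it again before every placing.

**Last checks**
- **Heights:** slab tops measured about 10 mm, as they should on the 4 mm floor. The nib ends read 17–18 mm instead of the expected 20 mm; I put that down to the coarse depth image.
- **Spacing:** the plates are about 59 mm apart, none on top of another, and clear of the walls.
- **Surroundings:** the rack and pad were empty, except the part of the pad hidden under the arm in the last picture. The jars, tools and look-alikes showed no change.

**Less certain**
- **Level:** the arm could not reach the full 25° tilt at the middle stations, so I gripped at 22°. The plates were therefore level to within a few degrees when lifted; I did not measure this directly.
- **Ledge contact:** the nibs pressed on the ledge with about 6 N during the tilt.

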